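# Swing out the folding hook and hang the blue pail

### The job

First swing the folded hook arm on the stand fully out, so that it sticks straight out from its back plate, while the blue pail still stands on the table. Then hang the blue pail by its handle on the arm, between the back plate and the red end post, and let go of it so that it hangs still and upright. Leave the orange pail where it stands.

Things in the scene. Friction and masses are not known exactly. Their poses are not given: they have to be found in the camera images.
- hook_hinge (a point): Point on the upright hinge axis of a fixed hook stand, level with the arm's top face, 190 mm above the table. Axes: -x is the stand's front (within 15 deg of facing the robot), +y the way the folded arm points, z up. Aluminium back plate: 56 mm wide, front 14 mm behind (+x) this point, top 10 mm above it. Base plate 155 x 100 x 12 mm. Hinge lugs 22 mm wide at the axis.
- hook_arm (a joint): Angle (rad) of the dark 12 x 12 mm arm that swings level like a gate: 0 folded along the stand's +y, 1.57 at its stop, out along -x (counter-clockwise from above). Starts 0 to 0.12. At its end, 100 mm from the axis, a red round upright post, 12 mm thick, 22 mm above the arm's top, to pinch from above (or push the arm from behind). Stays where left; takes 1.5 N at the post.
- blue_pail_center (a point): Centre of the loose blue pail, 72 mm above its foot; 70 mm wide, 0.14 to 0.25 kg, yaw up to 29 deg. Rigid steel hoop handle on top, in the pail's y-z plane: two upright legs (8 mm thick in x, 48 mm apart outside, 34 inside) 12 to 72 mm above the centre; grip across both, closing along y. Top bar: underside 64, top 72 mm above the centre. The rim is 6 mm below the centre.
- orange_pail_center (a point): Centre, half-way up, of a second loose pail of exactly the same shape and axes but orange: a bystander, to be left where it stands. The two pails stand one left and one right of the hook stand, either way round.
There are look-alikes about, which are no part of the job. Of the things shaped like the part that bears blue_pail_center, the blue one is meant.

How it is judged:
On the way:
1. the hook arm is swung fully out (within about 10 degrees of its stop) while the blue pail still stands on the table (value of joint hook_arm above 1.38 rad and height (world z) of blue_pail_center below 0.085 m), for 0.2 s.
At the end, for the whole second after the job is handed in: The hook arm is out, within about 15 degrees of its stop; the blue pail hangs by its handle from the arm between back plate and end post (its centre 52 to 74 mm below the arm's top, within 35 mm sideways of the straight-out line), upright within 11 degrees and at rest (value of joint hook_arm above 1.3 rad and x of blue_pail_center in the frame of hook_hinge between -0.097 and -0.01 m and y of blue_pail_center in the frame of hook_hinge between -0.035 and 0.035 m and z of blue_pail_center in the frame of hook_hinge between -0.074 and -0.052 m and angle between blue_pail_center's own z axis and vertical below 0.2 rad and linear speed of blue_pail below 0.03 m/s); the robot touches nothing.
It fails at once if the orange pail is shifted by more than 30 mm or tipped over (distance of orange_pail_center from where it was at the start of the episode above 0.03 m or angle between orange_pail_center's own z axis and vertical above 0.5 rad).
It also fails if it takes over 58 s, if anything falls off the work surface, if the arm or the gripper's body presses on something with over 40 N, if the wrist force passes 120 N, or if a joint passes its speed limit or range.

### The arm

A 7-joint arm with a two-finger parallel gripper is mounted at the origin on a cart in front of the work surface, level with it; the furniture and walls round the work are solid. World frame = base frame: x ahead of the robot, y to its left, z up, the work surface at z = 0. Lengths are in m, angles in rad, forces in N, time in s.
With the tool pointing down it reaches from about 0.4 to 0.85 m from the base axis. Payload 10.4 kg.
Tool frame: the origin (TCP) lies on the front face of the gripper's body, between the roots of the fingers; the fingertips stand 73 mm ahead of it and the grasp point (between the pads) lies 54 mm ahead of it; z points along the fingers, y is the line along which they close (so a half turn about z gives the same grasp; the last joint's range is limited). The gripper opens to 85 mm and grips with 20 to 120 N. Pads are 22 mm wide; open, the fingers measure 114 mm over their backs; the gripper's body (76 mm by 85 mm) begins 54 mm behind the grasp point. The pads swing forward as they close: fully open they stand 13 mm farther back than shut.
Start: joints at [-1.249, 0.332, -0.065, 1.46, 0.022, 1.35, -0.088], TCP at [0.211, 0.588, 0.304] pointing down, gripper open.
Joint ranges: [-2.6, 2.6], [-0.5, 2.12], [-1.47, 1.34], [0.16, 2.42], [-1.27, 4.41], [0.06, 2.06], [-2.6, 2.6]. Speed limits (rad/s): [2.22, 2.22, 2.79, 2.79, 3.14, 3.14, 3.14].

### API

Orientations are given as a unit quaternion [x, y, z, w].
In Python, from workcell import manip gives the robot as it stands.
- The arm moves only by the shell command python3 -m jog 'ROWS' [FORCE]. ROWS is JSON, a list of rows, each an object with "grip": the gripper command: -1 is fully open, 1 is shut, values between are in proportion; "slide": the shift along the tool's x, y, z in cm, a list of three; "yaw": the turn about the tool's z in rad. A call has 1 to 8 rows; each row shifts and turns the commanded pose from where the row before left it, along the tool's axes as they then stand; what a row does not reach is not made up. A row lasts 1/10 s, in which the tool goes at most 50 mm and 8.59 degrees, less where a joint would pass 70% of its speed; a pose out of reach is approached as far as the arm can. A call with a gripper value outside its range is refused whole. The fingers move at their own pace and stop on an object; FORCE is the grip in N (left out, the last holds). Time passes only in rows, so rows that do not move let the fingers close. It gives the time, the measured TCP pose, the force, the opening and the grip force at its end, in the units of the state.
- manip.get_obs(): the state, without advancing time (a new reading comes with each control period).
- manip.camera(name): name is "scene" or "top" or "wrist"; returns the picture (400x640x3 uint8, blue, green, red); there is no depth.
- manip.calibration(name): a dict with "vfov" (degrees; the focal length in pixels is half the picture's height over the tangent of half this angle, whatever the lens; pixels are square), "cx", "cy" (the principal point, pixels), "k1" (the pictures are not rectified: a ray, as slopes to the right and down, at radius r is drawn at 1 + k1 r^2 times it, then the intrinsics apply), "camera_from_world" (4x4, takes a point from world to camera coordinates). Camera axes: x right, y down, z forward; pixel columns grow to the right and rows downward; lengths in m; the calibration is good to about 2 mm. A picture is of the moment at which its call begins: read the wrist's pose just before it. calibration takes no time and is no camera call; for the wrist camera it gives the pose at the moment of the call.
- manip.hand_in(): hands the job in; it is judged then, once.
Trained networks look in the newest picture that a camera, given by its name, has taken for a name from the list of things; names that differ only in an ending like _2 or _b are one class to them, and where a whole thing is asked for, a point or a joint stands for the part that bears it (a point fixed in the world has none). Each returns a list of dicts, best first, with "conf" (0 to 1); they miss things now and then, are a little off and sometimes report something else, mostly with a low value. They report only what shows in the picture. A call takes as long as a camera call. They do not tell look-alikes from the thing itself.
- manip.masks_of(thing, camera): "region" (400x640 bool, what is visible of it) and "centre" ([column, row] in pixels, amid what is visible of it).
The state is a dict: "clock": time; "joint_pos": joint angles; "joint_velocities": joint speeds; "tau": joint torques, N m; "position": TCP position; "ee_rot": TCP orientation; "ft_force": force on the tool from outside, world axes, zero at the start; "torque": the same for the moment, N m; "grip_width": opening from 0.0 (shut) to 1.0 (fully open); "grasp_force": force on a finger pad.
Only numpy, scipy, OpenCV 4.12 (cv2) and the standard library are available. Lean on these libraries where they do the work, as an engineer would, in place of code of your own. Each camera call takes 0.05 s, during which the arm holds its last target. There are 200 camera calls.

## Working session

There is one attempt and no reset: what is moved stays moved. The work goes in short steps, Python scripts to look and compute and a shell command to move; the robot and the scene stay as the last step left them, time stands still between calls to the robot, and variables do not carry over. Pictures are saved under pics/ and viewed, at most 10 in all, crops included, and the job is handed in when it is done.

```bash
mkdir -p pics; cat > h.py <<'E'
import numpy as np, cv2
from workcell import manip
def ray(cal,u,v):
    f=200/np.tan(np.radians(cal["vfov"])/2)
    K=np.array([[f,0,cal["cx"]],[0,f,cal["cy"]],[0,0,1]])
    n=cv2.undistortPoints(np.array([[[u,v]]],float),K,np.array([cal["k1"],0,0,0.]))[0,0]
    T=np.array(cal["camera_from_world"]);R=T[:3,:3];t=T[:3,3]
    return -R.T@t, R.T@np.array([n[0],n[1],1])
def at_z(cal,u,v,z):
    o,d=ray(cal,u,v); return o+d*(z-o[2])/d[2]
def proj(cal,p):
    f=200/np.tan(np.radians(cal["vfov"])/2)
    T=np.array(cal["camera_from_world"]);c=T[:3,:3]@np.array(p)+T[:3,3]
    s=c[:2]/c[2];s=s*(1+cal["k1"]*(s@s));return f*s+[cal["cx"],cal["cy"]]
E
python3 - <<'E'
from h import *
ims=[]
for c in("top","scene"):
    im=manip.camera(c);cv2.imwrite(f"pics/{c}0.png",im)
    cal=manip.calibration(c);o,d=ray(cal,320,200);print(c,o.round(3),d.round(2),cal["vfov"])
    for t in("blue_pail_center","orange_pail_center","hook_arm"):
        for r in manip.masks_of(t,c): 
            m=r["region"];print(c,t,round(r["conf"],2),np.round(r["centre"]),m.sum(),im[m].mean(0).round())
o=manip.get_obs();print(o["clock"],o["position"],o["ee_rot"])
E
```

```text
top [0.362 0.103 1.591] [ 0.12 -0.03 -0.99] 43.76884258088323
top blue_pail_center 0.85 [384. 234.] 420 [119. 104.  97.]
top blue_pail_center 0.74 [399. 190.] 374 [158. 170. 179.]
top blue_pail_center 0.65 [420. 224.] 461 [154. 166. 174.]
top orange_pail_center 0.75 [213. 223.] 446 [ 90. 114. 165.]
top hook_arm 0.56 [254. 170.] 150 [ 99. 103. 114.]
scene [0.346 0.483 0.971] [ 0.19 -0.42 -0.89] 57.99942473529742
scene blue_pail_center 0.89 [381. 131.] 596 [122. 138. 147.]
scene blue_pail_center 0.56 [374. 161.] 632 [83. 62. 46.]
scene orange_pail_center 0.88 [278. 322.] 784 [ 36.  86. 163.]
scene hook_arm 0.5 [258. 234.] 301 [49. 53. 69.]
0.4 [0.21122017 0.5882085  0.30379418] [ 1.71529402e-01  9.85178998e-01 -7.67457346e-05 -1.50277298e-05]
```

View pics/top0.png

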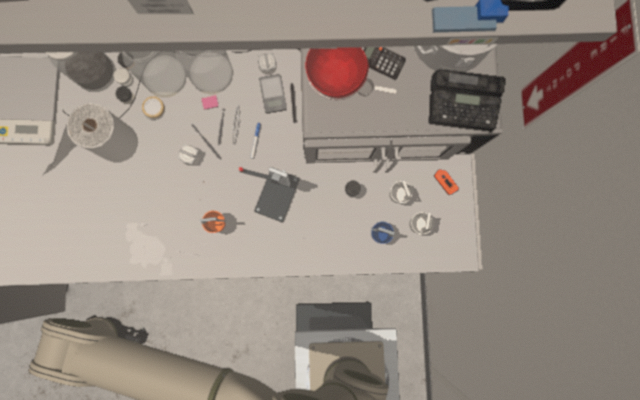

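View pics/scene0.png

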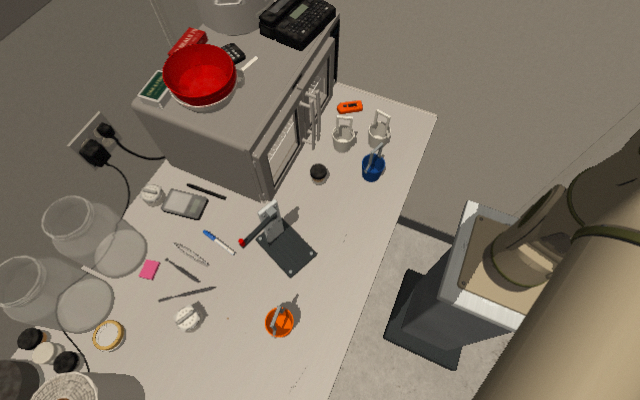

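Candidates shaped like the pail, in the top view: blue (384,234), white (399,190), white (420,224), orange (213,223). The one at (384,234), which is (374,161) in the scene view, is the only blue one, so it is the target. I'll confirm with a crop.

```bash
python3 - <<'E'
from h import *
a=cv2.imread("pics/scene0.png");t=cv2.imread("pics/top0.png")
A=cv2.resize(a[105:195,330:410],None,fx=5,fy=5,interpolation=3)
B=cv2.resize(a[190:290,220:330],None,fx=3.6,fy=3.6,interpolation=3)
C=cv2.resize(t[150:250,190:350],None,fx=2.2,fy=2.2,interpolation=3) 
W=np.zeros((600,800,3),np.uint8);W[:450,:400]=A;W[:360,400:796]=B;W[365:585,400:752]=C
cv2.imwrite("pics/crop1.png",W)
ct=manip.calibration("top")
for n,u,v,z in[("blue",384,234,.07),("orange",213,223,.07),("post",241,170,.21)]:print(n,at_z(ct,u,v,z).round(3))
cs=manip.calibration("scene")
for n,u,v,z in[("blue",374,168,.04),("orange",278,322,.04),("post",242,243,.21)]:print(n,at_z(cs,u,v,z).round(3))
E
```

```text
blue [ 0.441 -0.128  0.07 ]
orange [0.489 0.393 0.07 ]
post [0.624 0.287 0.21 ]
blue [ 0.442 -0.12   0.04 ]
orange [0.5   0.398 0.04 ]
post [0.624 0.297 0.21 ]
```

View pics/crop1.png

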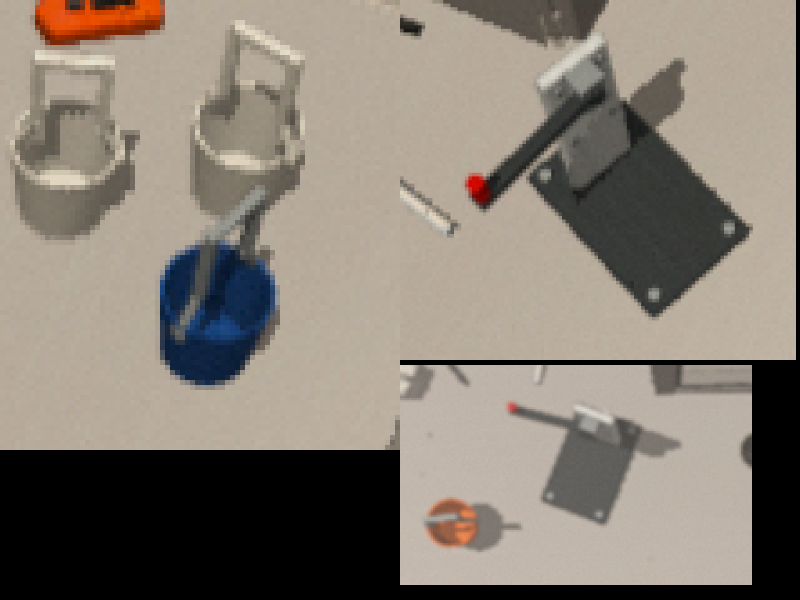

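```bash
python3 - <<'E'
from h import *
ct=manip.calibration("top");cs=manip.calibration("scene")
T=lambda x,y,z:at_z(ct,190+(x-400)/2.2,150+(y-365)/2.2,z).round(3)
S=lambda x,y,z:at_z(cs,220+(x-400)/3.6,190+y/3.6,z).round(3)
FL,FR,BR=T(541,500,.012),T(606,524,.012),T(641,430,.012)
print("top",FL,FR,BR, FL-FR, np.degrees(np.arctan2(*(BR-FR)[[1,0]])),np.linalg.norm(FL-FR),np.linalg.norm(BR-FR))
FL,FR,BL=S(654,318,.012),S(751,231,.012),S(528,180,.012)
print("scn",FL,FR,BL,np.degrees(np.arctan2(*(BL-FL)[[1,0]])),np.degrees(np.arctan2(*-(FL-FR)[[0,1]])))
print("platetop",T(574,405,.2),T(620,415,.2),S(538,76,.2),S(605,36,.2))
print("hinge",T(590,425,.19),S(590,82,.19),"post",T(512,408,.212),S(478,184,.212))
# wide blue pail masks: handle bar ends
t=cv2.imread("pics/top0.png")
print("bar scene",[at_z(cs,330+x/5,105+y/5,.144).round(3) for x,y in((212,237),(262,190))])
E
```

```text
top [0.528 0.274 0.012] [0.49  0.181 0.012] [0.626 0.127 0.012] [0.038 0.093 0.   ] -21.655989038422494 0.10046392387319943 0.14632839779072276
scn [0.526 0.282 0.012] [0.489 0.191 0.012] [0.666 0.225 0.012] -22.153344737777992 -157.8736651906267
platetop [0.63  0.209 0.2  ] [0.615 0.151 0.2  ] [0.633 0.209 0.2  ] [0.606 0.165 0.2  ]
hinge [0.605 0.19  0.19 ] [0.603 0.195 0.19 ] post [0.625 0.287 0.212] [0.626 0.294 0.212]
bar scene [array([ 0.453, -0.099,  0.144]), array([ 0.439, -0.14 ,  0.144])]
```

```bash
cat >> h.py <<'E'
from scipy.spatial.transform import Rotation as Ro
def togo(p,yawline=None):
    """slide in cm (tool axes now) to TCP p; yawline: wanted world direction angle (deg) of tool y, mod 180"""
    o=manip.get_obs();R=Ro.from_quat(o["ee_rot"]).as_matrix()
    s=R.T@(np.array(p)-o["position"])*100
    print("slide",s.round(2),"tool y at",np.degrees(np.arctan2(R[1,1],R[0,1])).round(1))
    if yawline is not None:
        a=(yawline-np.degrees(np.arctan2(R[1,1],R[0,1]))+90)%180-90
        print("yaw to do (rad about tool z, down)",np.radians(-a).round(3))
E
python3 -m jog '[{"grip":-1,"slide":[-4,-1.7,-1.2],"yaw":0},{"grip":-1,"slide":[-4.2,-1.8,-1.2],"yaw":0},{"grip":-1,"slide":[-4.2,-1.8,-1.2],"yaw":0},{"grip":-1,"slide":[-4.2,-1.8,-1.2],"yaw":0},{"grip":-1,"slide":[-4.2,-1.8,-1.2],"yaw":0},{"grip":-1,"slide":[-4.2,-1.8,-1.2],"yaw":0},{"grip":-1,"slide":[-4.2,-1.8,-1.2],"yaw":0},{"grip":-1,"slide":[-4.2,-1.8,-1.2],"yaw":0}]' 40
python3 - <<'E'
from h import *
togo([.56,.25,.40])
E
```

```text
clock: 1.2
position: [0.4783, 0.3392, 0.4007]
ee_rot: [0.171, 0.985, 0.0, 0.0]
ft_force: [0.7, 0.8, -0.3]
grip_width: 0.995
grasp_force: 0.0
slide [-10.7   -5.64   0.07] tool y at 70.3
```

```bash
python3 -m jog '[{"grip":-1,"slide":[-3.6,-1.9,0],"yaw":0},{"grip":-1,"slide":[-3.6,-1.9,0],"yaw":0},{"grip":-1,"slide":[-3.5,-1.8,0],"yaw":0},{"grip":-1,"slide":[0,0,0],"yaw":0},{"grip":-1,"slide":[0,0,0],"yaw":0}]'
python3 - <<'E'
from h import *
cal=manip.calibration("wrist");im=manip.camera("wrist");cv2.imwrite("pics/w1.png",im)
import json;json.dump({k:(np.array(v).tolist()) for k,v in cal.items()},open("w1.json","w"))
print(manip.get_obs()["position"],ray(cal,320,200))
print([proj(cal,p).round() for p in((.604,.192,.19),(.626,.29,.212))])
for r in manip.masks_of("hook_arm","wrist"):print(r["conf"],r["centre"],r["region"].sum())
E
```

```text
clock: 1.7
position: [0.5594, 0.2511, 0.3997]
ee_rot: [0.173, 0.985, -0.0, -0.0]
ft_force: [-0.3, 1.1, -0.1]
grip_width: 0.998
grasp_force: 0.0
[0.55873434 0.25238817 0.39977954] (array([0.48916253, 0.27502894, 0.47010474]), array([ 0.27653379, -0.1022308 , -0.95555609]))
[array([277., 253.]), array([395., 251.])]
0.71 [347.9, 245.9] 2042
```

View pics/w1.png

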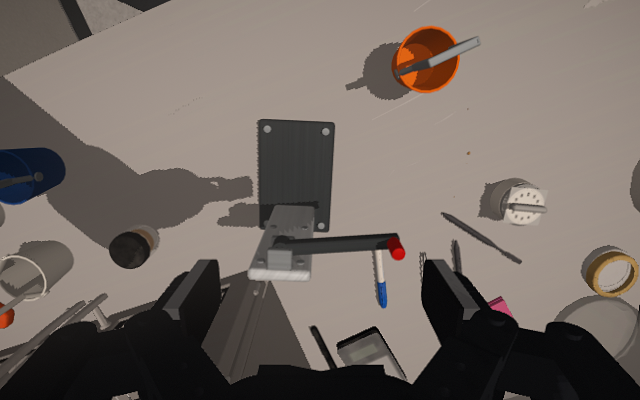

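Arm top runs from about (285,243) to the post, whose top is at about (398,252). Base plate corners are (259,120), (334,123), (328,231) and (261,230).

```bash
python3 - <<'E'
from h import *
import json;cal=json.load(open("w1.json"));P=lambda u,v,z:at_z(cal,u,v,z)[:2]
ang=lambda d:np.degrees(np.arctan2(d[1],d[0])).round(1)
FL,FR,BR,BL=[P(*p,.012) for p in((334,123),(259,120),(261,230),(328,231))]
print("base",FL.round(3),FR.round(3),"yaw from sides",ang(BR-FR),ang(BL-FL),"front",ang(FL-FR)-90)
a,b=P(249,278,.2),P(309,280,.2);print("plate",a.round(3),b.round(3),ang(b-a)-90,np.linalg.norm(b-a))
h,p=P(281,243,.19),P(398,252,.212);print("hinge",h.round(3),"post",p.round(3),ang(p-h),np.linalg.norm(p-h))
q=P(395,240,.19);print("post at arm",q.round(3))
togo([*p,.30])
E
```

```text
base [0.53  0.279] [0.493 0.189] yaw from sides -21.8 -22.5 front -22.200000000000003
plate [0.614 0.163] [0.633 0.212] -22.0 0.0528118759719606
hinge [0.596 0.199] post [0.628 0.292] 71.1 0.09837675909141018
post at arm [0.627 0.295]
slide [-5.2   6.02  9.99] tool y at 70.3
```

```bash
python3 -m jog '[{"grip":-1,"slide":[-2.6,3,2],"yaw":0},{"grip":-1,"slide":[-2.6,3.1,3],"yaw":0},{"grip":-1,"slide":[0,0,4],"yaw":0},{"grip":-1,"slide":[0,0,4.1],"yaw":0},{"grip":0,"slide":[0,0,0],"yaw":0},{"grip":1,"slide":[0,0,0],"yaw":0},{"grip":1,"slide":[0,0,0],"yaw":0},{"grip":1,"slide":[0,0,0],"yaw":0}]' 40
python3 -m jog '[{"grip":1,"slide":[0,0,0],"yaw":0},{"grip":1,"slide":[0,0,0],"yaw":0}]'
python3 - <<'E'
from h import *
o=manip.get_obs();R=Ro.from_quat(o["ee_rot"]).as_matrix();p=np.array(o["position"]);h=np.array([.602,.196]);print(p)
r=p[:2]-h;a0=np.arctan2(r[1],r[0]);print(np.linalg.norm(r),np.degrees(a0));rr=.1
a1=np.radians(158);prev=p[:2];
for a in np.linspace(a0,a1,9)[1:]:
    q=h+rr*np.array([np.cos(a),np.sin(a)]);print((R.T@np.array([*(q-prev),0])*100).round(2));prev=q
E
```

```text
clock: 2.6
position: [0.6289, 0.2921, 0.2723]
ee_rot: [0.171, 0.985, 0.001, 0.002]
ft_force: [-0.1, 0.0, -0.8]
grip_width: 0.331
grasp_force: 0.0
clock: 2.8
position: [0.6289, 0.2929, 0.2714]
ee_rot: [0.171, 0.985, 0.002, 0.001]
ft_force: [1.0, 3.7, 5.7]
grip_width: 0.114
grasp_force: 39.0
[0.62886494 0.29285888 0.27136635]
0.10051550721750838 74.49802568776157
[ 1.79 -0.35 -0.01]
[ 1.71 -0.62 -0.01]
[ 1.57 -0.92 -0.01]
[ 1.38 -1.19 -0.01]
[ 1.14 -1.42 -0.01]
[ 0.87 -1.6  -0.01]
[ 0.56 -1.73 -0.01]
[ 0.24 -1.8  -0.01]
```

```bash
python3 -m jog '[{"grip":1,"slide":[0.9,-0.15,0],"yaw":0},{"grip":1,"slide":[0.9,-0.2,0],"yaw":0},{"grip":1,"slide":[0.85,-0.3,0],"yaw":0},{"grip":1,"slide":[0.85,-0.35,0],"yaw":0},{"grip":1,"slide":[0.8,-0.4,0],"yaw":0},{"grip":1,"slide":[0.75,-0.5,0],"yaw":0},{"grip":1,"slide":[0.7,-0.55,0],"yaw":0},{"grip":1,"slide":[0.65,-0.6,0],"yaw":0}]'
python3 -m jog '[{"grip":1,"slide":[0.6,-0.7,0],"yaw":0},{"grip":1,"slide":[0.5,-0.7,0],"yaw":0},{"grip":1,"slide":[0.45,-0.8,0],"yaw":0},{"grip":1,"slide":[0.4,-0.8,0],"yaw":0},{"grip":1,"slide":[0.3,-0.85,0],"yaw":0},{"grip":1,"slide":[0.25,-0.9,0],"yaw":0},{"grip":1,"slide":[0.15,-0.9,0],"yaw":0},{"grip":1,"slide":[0.1,-0.9,0],"yaw":0}]'
python3 -m jog '[{"grip":1,"slide":[0,0,0],"yaw":0},{"grip":1,"slide":[0,0,0],"yaw":0}]'
python3 - <<'E'
from h import *
p=manip.get_obs()["position"][:2]-np.array([.602,.196]);print(np.linalg.norm(p),np.degrees(np.arctan2(p[1],p[0]))-68)
E
```

```text
clock: 3.6
position: [0.5568, 0.2885, 0.2712]
ee_rot: [0.169, 0.986, 0.003, 0.001]
ft_force: [0.0, 12.5, 5.9]
grip_width: 0.115
grasp_force: 39.5
clock: 4.4
position: [0.5078, 0.235, 0.271]
ee_rot: [0.17, 0.985, 0.002, -0.001]
ft_force: [-7.5, 14.3, 12.2]
grip_width: 0.116
grasp_force: 40.5
clock: 4.6
position: [0.508, 0.2353, 0.271]
ee_rot: [0.17, 0.985, 0.002, -0.001]
ft_force: [-11.9, 8.8, 12.7]
grip_width: 0.113
grasp_force: 40.6
0.10192848601533097 89.30504449180725
```

```bash
python3 -m jog '[{"grip":1,"slide":[0,-0.2,0],"yaw":0},{"grip":1,"slide":[0,0,0],"yaw":0},{"grip":0.3,"slide":[0,0,0],"yaw":0},{"grip":0.3,"slide":[0,0,0],"yaw":0},{"grip":-1,"slide":[0,0,-2],"yaw":0},{"grip":-1,"slide":[0,0,-4],"yaw":0},{"grip":-1,"slide":[0,0,-4],"yaw":0},{"grip":-1,"slide":[0,0,-3],"yaw":0}]'
python3 -m jog '[{"grip":-1,"slide":[0,0,0],"yaw":0},{"grip":-1,"slide":[0,0,0],"yaw":0}]'
python3 - <<'E'
from h import *
cal=manip.calibration("wrist");im=manip.camera("wrist");cv2.imwrite("pics/w2.png",im)
import json;json.dump({k:(np.array(v).tolist()) for k,v in cal.items()},open("w2.json","w"))
togo([.44,-.07,.40],71)
print([proj(cal,p).round() for p in((.602,.196,.19),(.5093,.2335,.212))])
E
```

```text
clock: 5.4
position: [0.5094, 0.2293, 0.4016]
ee_rot: [0.172, 0.985, 0.0, 0.001]
ft_force: [0.3, 0.8, 0.2]
grip_width: 0.989
grasp_force: 0.0
clock: 5.6
position: [0.5093, 0.2296, 0.3992]
ee_rot: [0.172, 0.985, 0.0, 0.0]
ft_force: [0.3, 0.3, -0.7]
grip_width: 1.003
grasp_force: 0.0
slide [ -3.66 -30.53  -0.15] tool y at 70.2
yaw to do (rad about tool z, down) -0.014
[array([322., 290.]), array([327., 192.])]
```

View pics/w2.png

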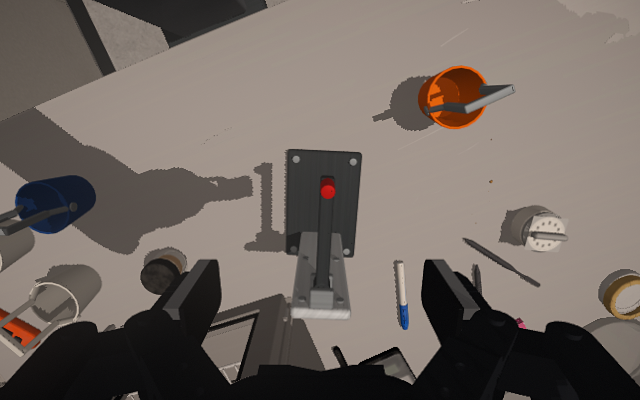

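The arm now sticks straight out: post at (328,190), hinge near (322,290), both as predicted. Next, the blue pail.

```bash
python3 -m jog '[{"grip":-1,"slide":[-0.5,-4.4,0],"yaw":0},{"grip":-1,"slide":[-0.5,-4.4,0],"yaw":0},{"grip":-1,"slide":[-0.5,-4.4,0],"yaw":0},{"grip":-1,"slide":[-0.5,-4.4,0],"yaw":0},{"grip":-1,"slide":[-0.5,-4.4,0],"yaw":0},{"grip":-1,"slide":[-0.5,-4.4,0],"yaw":0},{"grip":-1,"slide":[-0.5,-4.1,0],"yaw":0},{"grip":-1,"slide":[0,0,0],"yaw":0}]'
python3 -m jog '[{"grip":-1,"slide":[0,0,0],"yaw":0},{"grip":-1,"slide":[0,0,0],"yaw":0}]'
python3 - <<'E'
from h import *
cal=manip.calibration("wrist");im=manip.camera("wrist");cv2.imwrite("pics/w3.png",im)
import json;json.dump({k:(np.array(v).tolist()) for k,v in cal.items()},open("w3.json","w"))
togo([.441,-.125,.35],71)
for r in manip.masks_of("blue_pail_center","wrist"):print(r["conf"],r["centre"],r["region"].sum(),im[r["region"]].mean(0))
E
```

```text
clock: 6.45
position: [0.4372, -0.0743, 0.3983]
ee_rot: [0.176, 0.984, -0.0, -0.001]
ft_force: [0.9, 1.1, 0.7]
grip_width: 1.001
grasp_force: 0.0
clock: 6.65
position: [0.4389, -0.0676, 0.3983]
ee_rot: [0.171, 0.985, -0.0, -0.001]
ft_force: [-0.2, -0.1, 0.5]
grip_width: 1.002
grasp_force: 0.0
slide [-2.13 -5.35  4.84] tool y at 70.3
yaw to do (rad about tool z, down) -0.011
0.96 [281.4, 181.9] 2733 [79.19941456 58.09879254 48.33479693]
0.61 [200.6, 230.6] 3368 [102.95546318 111.98099762 120.93171021]
```

View pics/w3.png

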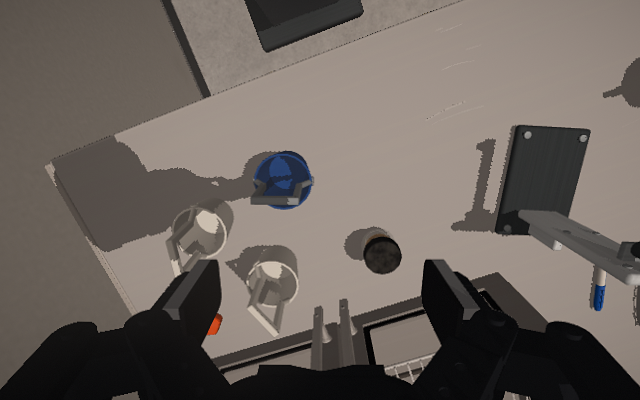

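```bash
python3 - <<'E'
from h import *
im=cv2.imread("pics/w3.png");cv2.imwrite("pics/c3.png",cv2.resize(im[140:220,235:325],None,fx=7,fy=7,interpolation=2))
E
```

```text
(no output)
```

View pics/c3.png

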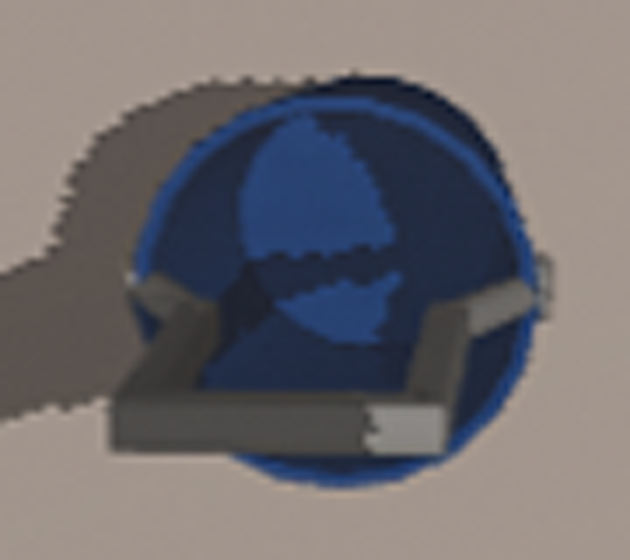

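The blue pail's hoop bar spans (251,201) to (299,201), and the rim centre is at about (283,182).

```bash
python3 - <<'E'
from h import *
import json;cal=json.load(open("w3.json"))
a,b=[at_z(cal,*p,.144) for p in((250.7,200.7),(298.6,200.7))];c=at_z(cal,282.9,181.7,.066);m=(a+b)/2
y=np.degrees(np.arctan2(*(b-a)[[1,0]]));print(a.round(3),b.round(3),"bar mid",m.round(3),"line",y,np.linalg.norm(b-a),"rim",c.round(3))
p=(m+c)/2
togo([p[0],p[1],.176],y)
E
```

```text
[ 0.44  -0.143  0.144] [ 0.456 -0.098  0.144] bar mid [ 0.448 -0.121  0.144] line 70.28921002116813 0.04711905170740597 rim [ 0.448 -0.121  0.066]
slide [-2.66 -4.7  22.25] tool y at 70.4
yaw to do (rad about tool z, down) 0.001
```

```bash
python3 -m jog '[{"grip":-1,"slide":[-1.3,-2.4,2],"yaw":0},{"grip":-1,"slide":[-1.36,-2.3,2],"yaw":0},{"grip":-1,"slide":[0,0,4],"yaw":0},{"grip":-1,"slide":[0,0,4],"yaw":0},{"grip":-1,"slide":[0,0,4],"yaw":0},{"grip":-1,"slide":[0,0,3.5],"yaw":0},{"grip":-1,"slide":[0,0,2.8],"yaw":0},{"grip":-1,"slide":[0,0,0],"yaw":0}]'
python3 -m jog '[{"grip":-1,"slide":[0,0,0],"yaw":0},{"grip":0,"slide":[0,0,0],"yaw":0},{"grip":0,"slide":[0,0,0],"yaw":0},{"grip":1,"slide":[0,0,0],"yaw":0},{"grip":1,"slide":[0,0,0],"yaw":0},{"grip":1,"slide":[0,0,0],"yaw":0}]' 40
```

```text
clock: 7.55
position: [0.4462, -0.1208, 0.1728]
ee_rot: [0.171, 0.985, -0.001, -0.003]
ft_force: [-0.6, 0.0, 0.2]
grip_width: 0.999
grasp_force: 0.0
clock: 8.15
position: [0.449, -0.1216, 0.1773]
ee_rot: [0.171, 0.985, 0.001, 0.001]
ft_force: [-1.5, 0.9, 7.5]
grip_width: 0.556
grasp_force: 40.6
```

```bash
python3 -m jog '[{"grip":1,"slide":[0,0,-1],"yaw":0},{"grip":1,"slide":[0,0,-2],"yaw":0},{"grip":1,"slide":[0,0,-2.5],"yaw":0},{"grip":1,"slide":[0,0,-2.5],"yaw":0},{"grip":1,"slide":[0,0,-1],"yaw":0.04},{"grip":1,"slide":[0,0,0],"yaw":0},{"grip":1,"slide":[0,0,0],"yaw":0}]' 60
python3 - <<'E'
from h import *
togo([.440,.262,.268],68)
E
```

```text
clock: 8.85
position: [0.4477, -0.1219, 0.2659]
ee_rot: [0.191, 0.982, 0.0, -0.0]
ft_force: [0.2, 0.2, -3.0]
grip_width: 0.55
grasp_force: 62.1
slide [15.09 35.3  -0.2 ] tool y at 68.0
yaw to do (rad about tool z, down) 0.0
```

```bash
python3 -m jog '[{"grip":1,"slide":[0.6,1.4,0],"yaw":0},{"grip":1,"slide":[1.3,3,0],"yaw":0},{"grip":1,"slide":[1.5,3.5,0],"yaw":0},{"grip":1,"slide":[1.5,3.5,0],"yaw":0},{"grip":1,"slide":[1.5,3.5,0],"yaw":0},{"grip":1,"slide":[1.5,3.5,0],"yaw":0},{"grip":1,"slide":[1.5,3.5,0],"yaw":0},{"grip":1,"slide":[1.5,3.5,0],"yaw":0}]'
python3 -m jog '[{"grip":1,"slide":[1.5,3.5,0],"yaw":0},{"grip":1,"slide":[1.5,3.5,0],"yaw":0},{"grip":1,"slide":[1.0,2.0,0],"yaw":0},{"grip":1,"slide":[0,0,0],"yaw":0},{"grip":1,"slide":[0,0,0],"yaw":0},{"grip":1,"slide":[0,0,0],"yaw":0}]'
python3 - <<'E'
from h import *
togo([.440,.262,.268],68)
im=manip.camera("scene");cv2.imwrite("pics/s2.png",cv2.resize(im[180:380,180:430],None,fx=3,fy=3))
E
```

```text
clock: 9.65
position: [0.4417, 0.1557, 0.265]
ee_rot: [0.191, 0.982, -0.001, -0.001]
ft_force: [1.1, -0.8, -3.2]
grip_width: 0.55
grasp_force: 62.3
clock: 10.25
position: [0.4393, 0.2516, 0.2655]
ee_rot: [0.192, 0.981, -0.001, -0.0]
ft_force: [-0.2, -0.2, -2.2]
grip_width: 0.549
grasp_force: 62.5
slide [ 0.32  0.99 -0.25] tool y at 67.9
yaw to do (rad about tool z, down) -0.002
```

View pics/s2.png

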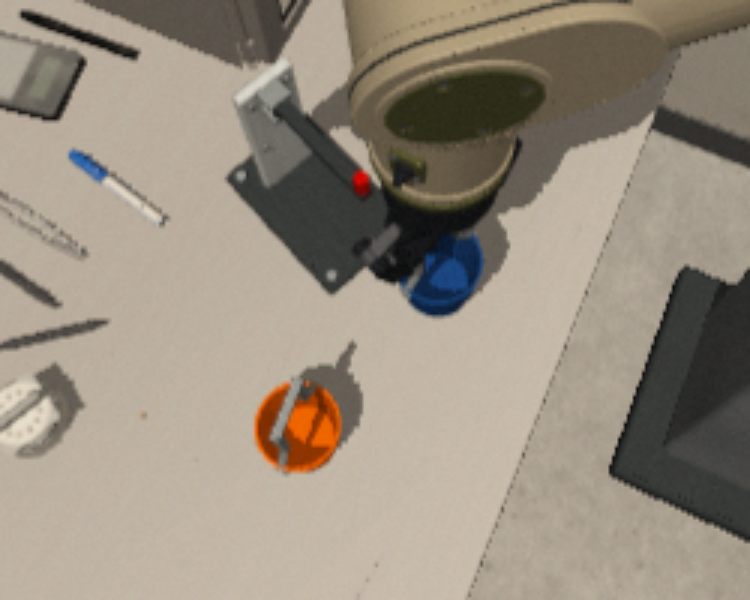

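The blue pail is held with its bar in front of the red post (at (362,183) in the crop), and the arm is straight out. The orange pail is clear.

```bash
python3 -m jog '[{"grip":1,"slide":[0.3,1.0,0],"yaw":0},{"grip":1,"slide":[0,0,0],"yaw":0},{"grip":1,"slide":[-1.5,0,0],"yaw":0},{"grip":1,"slide":[-2,0,0],"yaw":0},{"grip":1,"slide":[-1.5,0,0],"yaw":0},{"grip":1,"slide":[0,0,0],"yaw":0},{"grip":1,"slide":[0,0,0],"yaw":0}]'
python3 - <<'E'
from h import *
p=np.array([.602,.196])+.052*np.array([-.927,.375]);togo([*p,.266],68)
E
```

```text
clock: 11.0
position: [0.4866, 0.2443, 0.2659]
ee_rot: [0.192, 0.981, -0.0, -0.0]
ft_force: [0.9, -0.2, -3.4]
grip_width: 0.55
grasp_force: 62.6
slide [-7.3  -0.14 -0.02] tool y at 67.9
yaw to do (rad about tool z, down) -0.002
```

```bash
python3 -m jog '[{"grip":1,"slide":[-1,-0.1,0],"yaw":0},{"grip":1,"slide":[-1.2,0,0],"yaw":0},{"grip":1,"slide":[-1.3,0,0],"yaw":0},{"grip":1,"slide":[-1.3,0,0],"yaw":0},{"grip":1,"slide":[-1.3,0,0],"yaw":0},{"grip":1,"slide":[-1.2,0,0],"yaw":0},{"grip":1,"slide":[0,0,0],"yaw":0},{"grip":1,"slide":[0,0,0],"yaw":0}]'
python3 -m jog '[{"grip":1,"slide":[0,0,1],"yaw":0},{"grip":1,"slide":[0,0,1],"yaw":0},{"grip":1,"slide":[0,0,0.6],"yaw":0},{"grip":1,"slide":[0,0,0.3],"yaw":0},{"grip":1,"slide":[0,0,0],"yaw":0},{"grip":1,"slide":[0,0,0],"yaw":0}]'
```

```text
clock: 11.8
position: [0.5537, 0.2162, 0.2659]
ee_rot: [0.191, 0.982, -0.0, -0.0]
ft_force: [-1.0, 0.5, -2.2]
grip_width: 0.551
grasp_force: 62.6
clock: 12.4
position: [0.5538, 0.2163, 0.2373]
ee_rot: [0.191, 0.982, 0.0, 0.0]
ft_force: [-0.4, 0.3, -1.9]
grip_width: 0.556
grasp_force: 62.6
```

```bash
python3 -m jog '[{"grip":1,"slide":[0,0,0.3],"yaw":0},{"grip":1,"slide":[0,0,0.2],"yaw":0},{"grip":1,"slide":[0,0,0],"yaw":0},{"grip":1,"slide":[0,0,0],"yaw":0}]'
python3 -m jog '[{"grip":1,"slide":[0,0,0.15],"yaw":0},{"grip":1,"slide":[0,0,0],"yaw":0},{"grip":1,"slide":[0,0,0],"yaw":0}]'
```

```text
clock: 12.8
position: [0.5537, 0.2162, 0.2321]
ee_rot: [0.191, 0.982, 0.0, -0.0]
ft_force: [-0.4, 0.6, -2.3]
grip_width: 0.547
grasp_force: 62.6
clock: 13.1
position: [0.5539, 0.2163, 0.2312]
ee_rot: [0.191, 0.982, 0.0, 0.0]
ft_force: [-1.9, -0.8, 3.0]
grip_width: 0.553
grasp_force: 63.0
```

Contact: the load is off the gripper. Releasing slowly and rising.

```bash
python3 -m jog '[{"grip":-0.3,"slide":[0,0,0],"yaw":0},{"grip":-0.5,"slide":[0,0,0],"yaw":0},{"grip":-0.8,"slide":[0,0,0],"yaw":0},{"grip":-0.8,"slide":[0,0,0],"yaw":0},{"grip":-0.8,"slide":[0,0,0],"yaw":0},{"grip":-0.8,"slide":[0,0,0],"yaw":0}]' 20
python3 -m jog '[{"grip":-0.8,"slide":[0,0,-1],"yaw":0},{"grip":-0.8,"slide":[0,0,-2],"yaw":0},{"grip":-0.8,"slide":[0,0,-3],"yaw":0},{"grip":-0.8,"slide":[0,0,-4],"yaw":0},{"grip":-0.8,"slide":[3,0,-4],"yaw":0},{"grip":-0.8,"slide":[4,0,-3],"yaw":0},{"grip":-0.8,"slide":[4,0,0],"yaw":0},{"grip":-0.8,"slide":[0,0,0],"yaw":0}]'
python3 -m jog '[{"grip":-0.8,"slide":[0,0,0],"yaw":0},{"grip":-0.8,"slide":[0,0,0],"yaw":0},{"grip":-0.8,"slide":[0,0,0],"yaw":0},{"grip":-0.8,"slide":[0,0,0],"yaw":0},{"grip":-0.8,"slide":[0,0,0],"yaw":0},{"grip":-0.8,"slide":[0,0,0],"yaw":0},{"grip":-0.8,"slide":[0,0,0],"yaw":0},{"grip":-0.8,"slide":[0,0,0],"yaw":0}]'
python3 - <<'E'
from h import *
a=manip.camera("scene");w=manip.camera("wrist")
h=cv2.resize(a[180:360,200:360],None,fx=2.5,fy=2.5)
W=np.zeros((450,800,3),np.uint8);W[:h.shape[0],:400]=h;W[:400,400:]=w[:,120:520];cv2.imwrite("pics/f.png",W)
E
```

```text
clock: 13.7
position: [0.5537, 0.2163, 0.2306]
ee_rot: [0.191, 0.982, 0.0, -0.0]
ft_force: [0.4, 0.4, 0.5]
grip_width: 0.903
grasp_force: 0.0
clock: 14.5
position: [0.448, 0.2605, 0.4032]
ee_rot: [0.188, 0.982, 0.002, 0.0]
ft_force: [-0.2, -0.1, -0.3]
grip_width: 0.897
grasp_force: 0.0
clock: 15.3
position: [0.4518, 0.2575, 0.4006]
ee_rot: [0.191, 0.982, 0.0, -0.0]
ft_force: [-0.3, -0.0, 0.5]
grip_width: 0.896
grasp_force: 0.0
```

View pics/f.png

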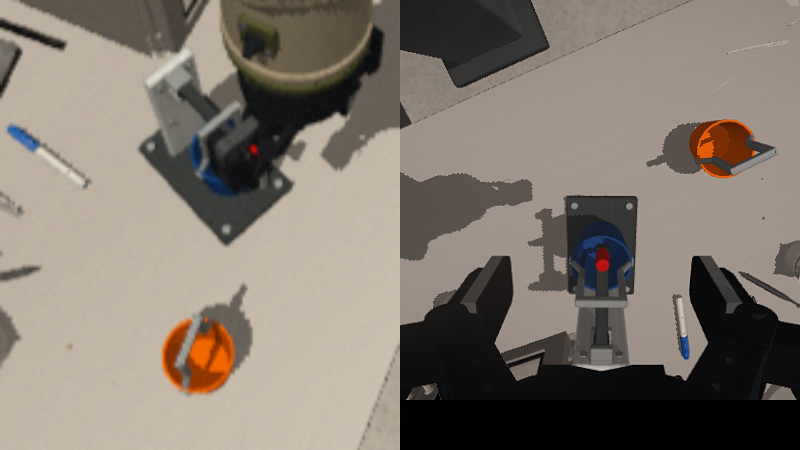

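The pail hangs upright on the arm. Its bar, at (603,302) in the composite picture, lies between the post (602,265) and the plate. The gripper is clear and the orange pail hasn't moved. Handing in.

```bash
python3 -c "
from workcell import manip
print(manip.hand_in())"
```

```text
the job is handed in; nothing more can be done
None
```

The hook arm is swung fully out, and the blue pail hangs upright and released on it between the back plate and the red post; the orange pail was left where it stood, and the job was handed in after about 15 s, with no verdict returned.

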